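# Change over the open pill box

### The job

First push the orange lid, which stands open, over until it falls shut; then, with a fingertip under its front lip, flip the green lid up and over until it stays leaning back open by itself. Only push and nudge the lids with light fingertips: do not pinch them, keep the boxes where they stand, and leave the blue box, the bottles and the cartons alone.

Things in the scene. Friction and masses are not known exactly. Their poses are not given: they have to be found in the camera images.
- orange_box: clear box of silver blister packs, hinged orange lid; the one that stands open at the start. 110 (own x) by 90 (own y) by 65 high, 1.4 kg, loose on the table. Origin: centre of its underside; own x points from the front (lip side, near right seen from the robot) to the hinge side, z up. Lid: 5 mm plate hinged at its +x top edge; a 60 wide flat thumb lip reaches 25 out past the front wall, free below: a tilted fingertip fits under it
- orange_lid (a joint): lid angle of the orange box, rad: 0 shut, growing as the lip rises and swings over the hinge; stop at 1.92. The lid (about 90 g, lightly damped hinge) falls shut by itself below about 1.5 and falls open by itself above it. Starts near 1.9, leaning back on its stop, its lip about 187 mm above the table
- orange_hinge (a point): the middle of the orange lid's hinge line, 55 mm along the box's own +x from its centre, 65.5 mm above the table
- orange_lip (a point): middle of the front edge of the orange lid's lip, on its underside, 135 mm from the hinge line
- green_box: clear box of silver blister packs, hinged green lid; shut at the start. 110 (own x) by 90 (own y) by 65 high, 1.4 kg, loose on the table. Origin: centre of its underside; own x points from the front (lip side, near right seen from the robot) to the hinge side, z up. Lid: 5 mm plate hinged at its +x top edge; a 60 wide flat thumb lip reaches 25 out past the front wall, free below: a tilted fingertip fits under it
- green_lid (a joint): lid angle of the green box, rad: 0 shut, growing as the lip rises and swings over the hinge; stop at 1.92. The lid (about 90 g, lightly damped hinge) falls shut by itself below about 1.5 and falls open by itself above it. Starts at 0
- green_hinge (a point): the middle of the green lid's hinge line, as on the orange box
- green_lip (a point): middle of the front edge of the green lid's lip, on its underside, 135 mm from the hinge line
- blue_box: clear box of silver blister packs, hinged blue lid; shut, and to be left alone. 110 (own x) by 90 (own y) by 65 high, 1.4 kg, loose on the table. Origin: centre of its underside; own x points from the front (lip side, near right seen from the robot) to the hinge side, z up. Lid: 5 mm plate hinged at its +x top edge; a 60 wide flat thumb lip reaches 25 out past the front wall, free below: a tilted fingertip fits under it
- blue_lid (a joint): lid angle of the blue box, rad: 0 shut, growing as the lip rises and swings over the hinge; stop at 1.92. The lid (about 90 g, lightly damped hinge) falls shut by itself below about 1.5 and falls open by itself above it. Starts at 0 and stays there
- amber_bottle: bystander: amber glass bottle, white cap, 48 diameter, 95 high; origin centre of its underside, z up
- yellow_jar: bystander: yellow jar, 60 diameter, 75 high; origin centre of its underside
- white_bottle: bystander: small white bottle, 38 diameter, 62 high; origin centre of its underside
- flat_carton: bystander: white carton with a blue band lying flat, 90 x 50 x 22 high; origin centre of its underside
- tall_carton: bystander: upright white carton with a violet band, 45 x 55 x 100 high; origin centre of its underside
- green_carton: bystander: white carton with a green band, 110 x 60 x 45 high; origin centre of its underside
Mind the look-alikes: they are no part of the job. What is shaped like the orange_box but brown, pink or purple is not meant.

How it is judged:
By the outcome, as a careful person would: the job done as asked, in the order asked, and still so for the second after the job is handed in, with the robot touching nothing.
It also fails if it takes over 54 s, if anything falls off the work surface, if the arm or the gripper's body presses on something with over 40 N, if the wrist force passes 120 N, or if a joint passes its speed limit or range.

### The arm

A 6-joint arm with a two-finger parallel gripper is mounted at the origin on the work surface. World frame = base frame: x ahead of the robot, y to its left, z up, the work surface at z = 0. Lengths are in m, angles in rad, forces in N, time in s.
With the tool pointing down it reaches from about 0.275 to 0.75 m from the base axis. Payload 10.2 kg.
Tool frame: the origin (TCP) lies midway between the tips of the shut fingers; the grasp point (between the pads) lies 19 mm behind it (env.hold_point_z is the distance from the TCP to the grasp point, in m); z points along the fingers, y is the line along which they close (so a half turn about z gives the same grasp; the last joint's range is limited). The gripper opens to 85 mm and grips with 20 to 120 N. Pads are 22 mm wide; open, the fingers measure 114 mm over their backs; the gripper's body (76 mm by 85 mm) begins 54 mm behind the grasp point. The pads swing forward as they close: fully open they stand 13 mm farther back than shut.
Start: joints at [-1.338, 0.313, 1.498, -0, 1.331, -0.223], TCP at [0.231, -0.471, 0.231] pointing down, gripper open.
Joint ranges: [-2.94, 2.94], [-0.97, 2.17], [0.19, 2.56], [-1.23, 4.37], [0.02, 3.11], [-2.88, 2.88]. Speed limits (rad/s): [2.39, 2.39, 3.01, 3.14, 3.14, 3.14].

### API

Orientations are given as a unit quaternion [x, y, z, w].
In Python, from bench import env, kinematics, monitor, eyes, job gives the robot as it stands. The module is installed in compiled form; this text tells all that it offers. Calls block until the motion is done:
- env.reach(position, orientation): joint-space move of the TCP to a pose.
- env.movel(position, velocity=0.15, frame=None, guard=None): straight line of the TCP; frame=None keeps the orientation; velocity is the mean speed in m/s. With guard (N) it stops when the force on the tool has changed by that much, and returns True; else False.
- env.set_joints(angles): joint-space move.
- env.release() and env.close_gripper(effort=None): open the fingers fully, or close them until they stop; effort is the grip in N (None keeps the last).
- env.hold(seconds).
- kinematics.ik(position, orientation): joint angles nearest the present ones, or None.
- monitor.sense(): the state.
- eyes.grab_frame(name): name is "scene" or "top"; returns a dict with "frame" (384x512x3 uint8, red, green, blue), "mtx" (3x3 intrinsics, pixels), "k1" (the pictures are not rectified: a ray, as slopes to the right and down, at radius r is drawn at 1 + k1 r^2 times it, then the intrinsics apply), "view" (4x4, takes a point from world to camera coordinates). Camera axes: x right, y down, z forward; pixel columns grow to the right and rows downward; lengths in m; the calibration is good to about 2 mm. A picture is of the moment at which its call begins. There is no depth.
A pose or a line that the arm cannot do raises env.MotionError and nothing moves.
- job.hand_in(): hands the job in; it is judged then, once.
The state is a dict: "clock": time; "joints": joint angles; "qvel": joint speeds; "joint_efforts": joint torques, N m; "position": TCP position; "ee_rot": TCP orientation; "contact_force": force on the tool from outside, world axes, zero at the start; "ft_torque": the same for the moment, N m; "finger_gap": opening from 0.0 (shut) to 1.0 (fully open); "gripper_force": force on a finger pad.
Only numpy, scipy, OpenCV 4.12 (cv2) and the standard library are available. Lean on these libraries where they do the work, as an engineer would, in place of code of your own. Each camera call takes 0.05 s, during which the arm holds its last target. There are 200 camera calls.

## Working session

There is one attempt and no reset: what is moved stays moved. The work goes in short steps, each a Python script; the robot and the scene stay as the last script left them, time stands still between calls to the robot, and variables do not carry over. Pictures are saved under pics/ and viewed, at most 10 in all, crops included, and the job is handed in when it is done.

```bash
mkdir -p pics; python3 - <<'E'
from bench import env, kinematics, monitor, eyes, job
import cv2,numpy as np
for n in ("scene","top"):
    f=eyes.grab_frame(n); cv2.imwrite(f"pics/{n}0.png",cv2.resize(f["frame"][:,:,::-1],(800,600),interpolation=cv2.INTER_CUBIC))
    np.savez(f"{n}0.npz",**f); print(n,f["mtx"].tolist(),f["k1"],np.round(f["view"],4).tolist())
print(monitor.sense())
E
```

```text
scene [[390.3419615850461, 0.0, 248.75842313244007], [0.0, 390.3419615850461, 195.96379404076174], [0.0, 0.0, 1.0]] -0.007292922894704242 [[0.5344, 0.8452, 0.0124, -0.3018], [0.6966, -0.432, -0.5728, -0.3349], [-0.4788, 0.3147, -0.8196, 1.5403], [0.0, 0.0, 0.0, 1.0]]
top [[361.9904681465927, 0.0, 252.28350173984083], [0.0, 361.9904681465927, 189.90243217979605], [0.0, 0.0, 1.0]] 0.014510389033981263 [[-0.0153, -0.9998, 0.0125, 0.0186], [-0.9945, 0.0139, -0.1039, 0.5821], [0.1037, -0.014, -0.9945, 1.0455], [0.0, 0.0, 0.0, 1.0]]
{'clock': 0.1, 'joints': array([-1.33843743e+00,  3.13400948e-01,  1.49834576e+00, -1.65421780e-05,
        1.33098662e+00, -2.23388130e-01]), 'qvel': array([-0.00038407, -0.0014588 , -0.00122636,  0.00071307, -0.00165349,
        0.00086382]), 'joint_efforts': array([ 1.76092937e-03, -4.12899292e+01, -2.60143840e+01, -2.09426748e-04,
        3.02897795e-03, -1.44888688e-07]), 'position': array([ 0.23100855, -0.47119807,  0.23079454]), 'ee_rot': array([ 9.74148381e-01,  2.25908405e-01, -1.05913773e-05, -5.70297515e-04]), 'contact_force': array([ 0.26338309, -0.08895499,  0.3591297 ]), 'ft_torque': array([-0.05377522,  0.05429471, -0.02840393]), 'gripper_force': 0.0, 'finger_gap': 1.0001602211019205}
```

View pics/scene0.png

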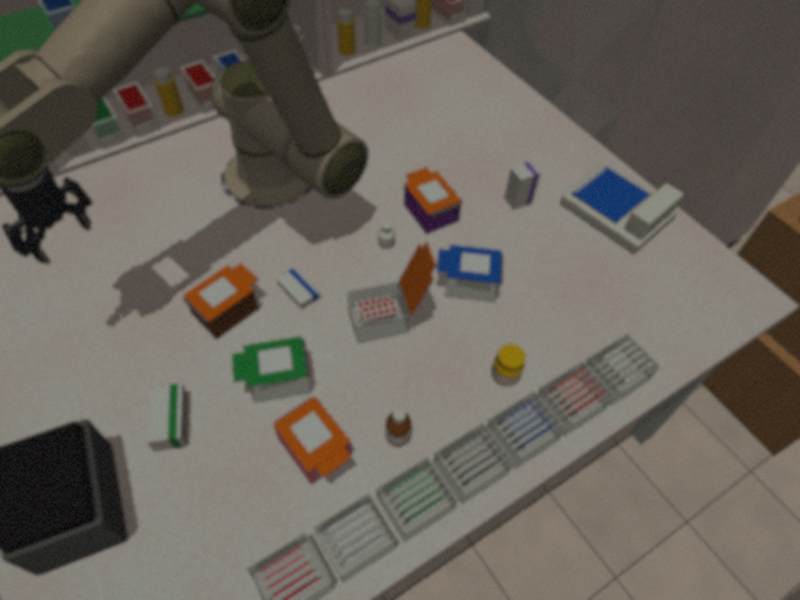

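View pics/top0.png

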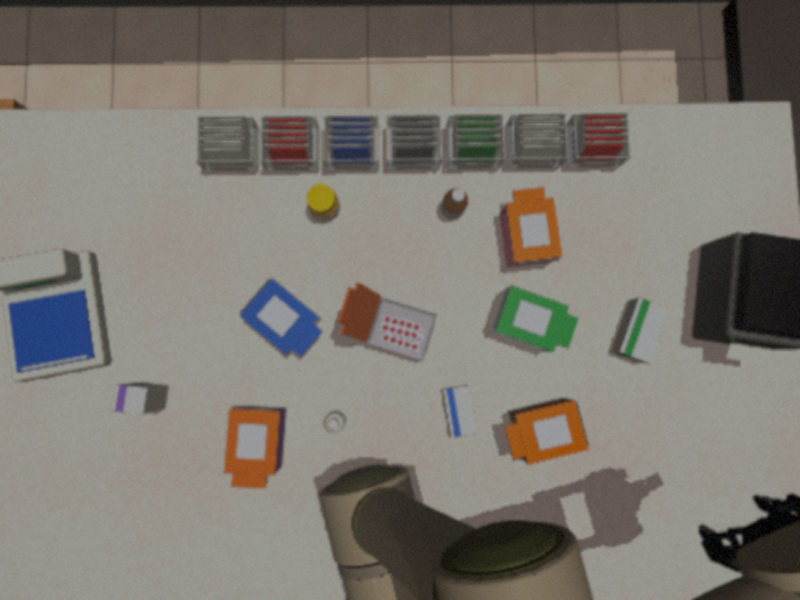

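The open box is at scene (390,295) and top (390,322). Three shut orange-lidded boxes are look-alikes by base colour:
- purple base: scene (432,200), top (252,445)
- brown base: scene (222,298), top (550,432)
- pink base: scene (313,437), top (530,230)

Only the one that stands open fits orange_box. The green box is at scene (273,365) and top (537,318), with its lip pointing to −y. I'll confirm in one enlarged crop mosaic.

```bash
cat > h.py <<'E'
import numpy as np, cv2
def load(n): return dict(np.load(n+".npz"))
def ray(f,uv):
    K,k1,V=f["mtx"],float(f["k1"]),f["view"]
    uv=np.atleast_2d(np.asarray(uv,float))
    d=cv2.undistortPoints(uv[:,None],K,np.array([k1,0,0,0,0.]))[:,0]
    R=V[:3,:3]; o=-R.T@V[:3,3]
    return o,np.c_[d,np.ones(len(d))]@R
def plane(f,uv,z):
    o,d=ray(f,uv); return o+d*((z-o[2])/d[:,2])[:,None]
def tri(f1,p1,f2,p2):
    o1,d1=ray(f1,p1);o2,d2=ray(f2,p2);out=[]
    for a,b in zip(d1,d2):
        s,res,_,_=np.linalg.lstsq(np.c_[a,-b],o2-o1,rcond=None)
        out.append(np.r_[(o1+a*s[0]+o2+b*s[1])/2,np.linalg.norm(o1+a*s[0]-o2-b*s[1])])
    return np.array(out)
def project(f,P):
    V=f["view"]; r,_=cv2.Rodrigues(V[:3,:3])
    return cv2.projectPoints(np.atleast_2d(P).astype(float),r,V[:3,3].copy(),f["mtx"],np.array([float(f["k1"]),0,0,0,0]))[0][:,0]
E
python3 - <<'E'
from h import *
t,s=load("top0"),load("scene0")
def crop(f,u,v,w=72,h=54): return cv2.resize(f["frame"][v:v+h,u:u+w,::-1],(400,300),interpolation=cv2.INTER_CUBIC)
m=np.vstack([np.hstack([crop(t,210,175),crop(s,215,155,)]),np.hstack([crop(t,308,175),crop(s,142,205)])])
cv2.imwrite("pics/mosaic.png",m)
hsv=cv2.cvtColor(t["frame"],cv2.COLOR_RGB2HSV)
g=((hsv[...,0]>55)&(hsv[...,0]<80)&(hsv[...,1]>140)).astype(np.uint8); g[:, :300]=0; g[:,380:]=0; g[:170]=0
c=max(cv2.findContours(g,0,1)[0],key=cv2.contourArea)
full=np.zeros_like(g);cv2.drawContours(full,[c],-1,1,-1)
v,u=np.nonzero(full); P=plane(t,np.c_[u,v],0.0705)[:,:2]; mm=((P-[0.3,-0.3])*1000)
# rectified raster 1mm/px
K=np.zeros((400,800),np.uint8)
lo=P.min(0)-.02
xs,ys=np.meshgrid(np.arange(200),np.arange(200),indexing='ij')
W=np.c_[lo[0]+xs.ravel()*.001,lo[1]+ys.ravel()*.001,np.full(40000,.0705)]
uv=project(t,W).astype(np.float32)
R=cv2.remap(full.astype(np.float32),uv[:,0].reshape(200,200),uv[:,1].reshape(200,200),1)
R=(R>.5).astype(np.uint8)
op=cv2.morphologyEx(R,cv2.MORPH_OPEN,cv2.getStructuringElement(2,(74,74)))
rc=cv2.minAreaRect(max(cv2.findContours(op,0,1)[0],key=cv2.contourArea))
allr=cv2.minAreaRect(max(cv2.findContours(R,0,1)[0],key=cv2.contourArea))
lw=lambda c:(lo[0]+c[1]*.001,lo[1]+c[0]*.001)
print("plate",lw(rc[0]),rc[1:],"all",lw(allr[0]),allr[1:], "corners all",[tuple(np.round(lw(p),4)) for p in cv2.boxPoints(allr)])
E
```

```text
Traceback (most recent call last):
ValueError: max() iterable argument is empty
```

View pics/mosaic.png

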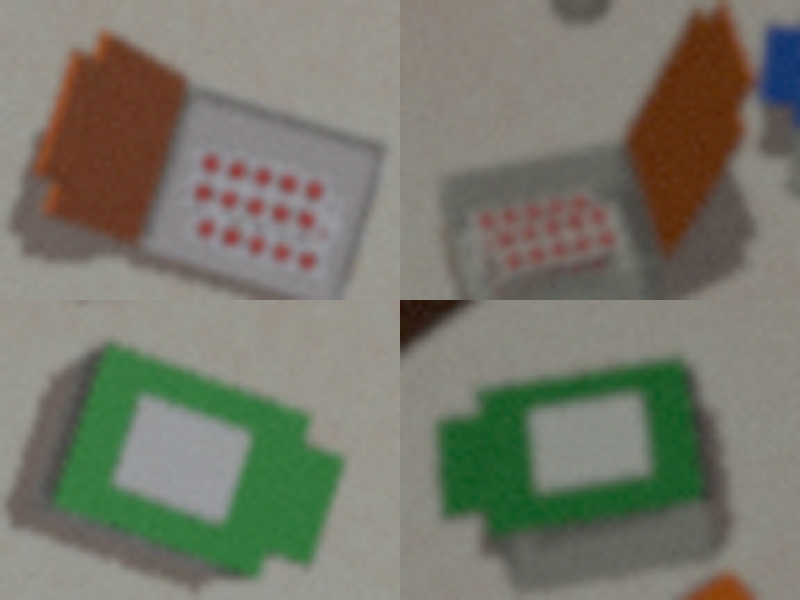

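Crops confirm it: the top row is the orange box standing open, its lid red-brown underside up, hinge corners at mosaic (187,85) and (137,245) in the top view. The bottom row is the shut green box, lip towards lower right in top view, at about mosaic (325,510).

```bash
cat > loc.py <<'E'
from h import *
def green(t):
    hsv=cv2.cvtColor(t["frame"],cv2.COLOR_RGB2HSV)
    g=((hsv[...,0]>45)&(hsv[...,0]<85)&(hsv[...,1]>90)).astype(np.uint8); g[:,:300]=0; g[:,380:]=0; g[:170]=0
    c=max(cv2.findContours(g,0,1)[0],key=cv2.contourArea)
    P=plane(t,c[:,0],0.0705)[:,:2]
    r=cv2.minAreaRect((P*1000).astype(np.float32)); return r,cv2.boxPoints(r),P
E
python3 - <<'E'
from loc import *
t,s=load("top0"),load("scene0")
r,b,P=green(t); print(r,b.tolist())
f=lambda x,y,u,v:(u+(x+.5)/5.5556-.5,v+(y+.5)/5.5556-.5)
T=lambda x,y:f(x,y,210,175); S=lambda x,y:f(x-400,y,215,155)
print("hinge/box corners top z.065",plane(t,[T(187,85),T(137,245),T(385,148)],.0655).round(4).tolist())
print("hinge tri (L,R in scene)",tri(t,[T(187,85),T(137,245)],s,[S(628,145),S(668,255)]).round(4).tolist())
print("lip corners tri",tri(t,[T(75,52),T(38,170)],s,[S(700,10),S(742,127)]).round(4).tolist())
print("plate corners tri",tri(t,[T(103,32),T(47,212)],s,[S(700,10),S(742,127)]).round(4).tolist())
G=lambda x,y:f(x,y-300,308,175)
print("green corners (z.0705): hingeL,hingeR,lipA,lipB",plane(t,[G(107,342),G(52,508),G(345,458),G(308,567)],.0705).round(4).tolist())
for n,c in dict(purple=(252,445),).items(): pass
Q=[(300,198),(292,203)]
E
```

```text
((531.36865234375, -249.78309631347656), (132.005859375, 87.54214477539062), 69.28186798095703) [[467.0782470703125, -296.0328369140625], [548.959228515625, -327.002685546875], [595.6590576171875, -203.53335571289062], [513.778076171875, -172.56350708007812]]
hinge/box corners top z.065 [[0.579, 0.0366, 0.0655], [0.4969, 0.0632, 0.0655], [0.5449, -0.0652, 0.0655]]
hinge tri (L,R in scene) [[0.5655, 0.0294, 0.16, 0.0141], [0.5075, 0.0791, -0.0549, 0.0274]]
lip corners tri [[0.5691, 0.0723, 0.2474, 0.0225], [0.537, 0.1155, 0.0845, 0.0079]]
plate corners tri [[0.5772, 0.0623, 0.261, 0.0164], [0.5209, 0.1191, 0.0639, 0.0232]]
green corners (z.0705): hingeL,hingeR,lipA,lipB [[0.5975, -0.2038, 0.0705], [0.5122, -0.1724, 0.0705], [0.5357, -0.3241, 0.0705], [0.4802, -0.3023, 0.0705]]
```

```bash
cat > geo.py <<'E'
from h import *
from scipy.spatial.transform import Rotation as R
OH=np.array([.538,.0505]); OX=np.array([.314,.949]); OX/=np.linalg.norm(OX)
GH=np.array([.5553,-.1867]); GX=np.array([.354,.935]); GX/=np.linalg.norm(GX)
def quat(ax,alpha,s=1):   # tool tilted by alpha from straight down towards ax, closing line along the hinge
    z=np.r_[ax*np.sin(alpha),-np.cos(alpha)]; y=s*np.array([ax[1],-ax[0],0])
    return R.from_matrix(np.c_[np.cross(y,z),y,z]).as_quat()
AL=np.radians(45); HW=.011
def gpos(r,phi):          # TCP so that the tip's upper corner is at polar (r,phi) about the green hinge
    a=-r*np.cos(phi)-HW*np.cos(AL); z=.0655+r*np.sin(phi)-HW*np.sin(AL)
    return np.r_[GH+a*GX,z]
E
python3 - <<'E'
from geo import *
from bench import env,kinematics,monitor
t,s=load("top0"),load("scene0")
print("carton corners",plane(t,np.array([(633,297),(664,303),(650,362),(620,357)])*.64,.045).round(3).tolist())
print("blue",plane(t,np.array([(272,280),(241,318),(300,357),(320,320)])*.64,.07).round(3).tolist())
f=lambda x,y,u,v:(u+(x+.5)/5.5556-.5,v+(y+.5)/5.5556-.5)
T=lambda x,y:f(x,y,210,175); S=lambda x,y:f(x-400,y,215,155)
print("hinge tri",tri(t,[T(187,85),T(137,245)],s,[S(668,255),S(628,145)]).round(4).tolist())
print("top edge tri",tri(t,[T(103,32),T(75,52)],s,[S(742,127),S(750,80)]).round(4).tolist())
for s_ in (1,-1):
    print(s_,[None if (q:=kinematics.ik(p,quat(ax,al,s_))) is None else q.round(2).tolist() for p,ax,al in
     [(np.r_[OH+.085*OX,.32],OX,0),(np.r_[OH+.085*OX,.15],OX,0),(np.r_[OH-.04*OX,.15],OX,0)]+
     [(p,GX,AL) for p in (gpos(.20,.0),gpos(.122,-.03),gpos(.122,.6),gpos(.122,1.2),gpos(.12,1.7))]])
E
```

```text
carton corners [[0.574, -0.439, 0.045], [0.562, -0.496, 0.045], [0.452, -0.463, 0.045], [0.462, -0.408, 0.045]]
blue [[0.612, 0.234, 0.07], [0.543, 0.289, 0.07], [0.471, 0.182, 0.07], [0.537, 0.146, 0.07]]
hinge tri [[0.5801, 0.0386, 0.0669, 0.0048], [0.4982, 0.0653, 0.0589, 0.0043]]
top edge tri [[0.5929, 0.074, 0.1746, 0.0001], [0.5813, 0.0856, 0.194, 0.0002]]
1 [[0.03, 0.4, 1.15, -0.0, 1.59, 0.35], [0.03, 0.5, 1.44, -0.0, 1.2, 0.35], [-0.2, 0.39, 1.61, -0.0, 1.14, 0.12], [-1.09, 0.93, 1.15, 0.56, 1.64, -0.86], [-1.0, 0.86, 1.3, 0.61, 1.53, -0.84], [-0.97, 0.74, 1.3, 0.62, 1.61, -0.75], [-0.9, 0.65, 1.35, 0.66, 1.61, -0.67], [-0.81, 0.61, 1.4, 0.69, 1.55, -0.62]]
-1 [[0.03, 0.4, 1.15, -0.0, 1.59, -2.8], [0.03, 0.5, 1.44, -0.0, 1.2, -2.8], None, [-1.09, 0.93, 1.15, 0.56, 1.64, 2.29], [-1.0, 0.86, 1.3, 0.61, 1.53, 2.3], [-0.97, 0.74, 1.3, 0.62, 1.61, 2.39], [-0.9, 0.65, 1.35, 0.66, 1.61, 2.47], [-0.81, 0.61, 1.4, 0.69, 1.55, 2.53]]
```

```bash
python3 - <<'E'
from geo import *
from bench import env,kinematics,monitor,eyes
q=quat(OX,0)
env.close_gripper(20)
st=monitor.sense()["position"]
env.movel([st[0],st[1],.33],velocity=.25)
env.reach(np.r_[OH+.088*OX,.33],q)
env.movel(np.r_[OH+.088*OX,.15],velocity=.15)
for d in (.04,.01,-.02,-.045):
    print(d,env.movel(np.r_[OH+d*OX,.15],velocity=.08,guard=12),monitor.sense()["contact_force"].round(2))
env.movel(np.r_[OH-.03*OX,.30],velocity=.2)
env.reach(np.r_[gpos(.22,0)[:2],.25],quat(GX,AL))
print(monitor.sense()["clock"],monitor.sense()["position"])
fs={n:eyes.grab_frame(n) for n in("top","scene")}
for n,f in fs.items(): np.savez(n+"1.npz",**f)
cv2.imwrite("pics/after1.png",np.hstack([cv2.resize(f["frame"][130:330,120:400,::-1],(400,286)) for f in fs.values()]))
r=None
from loc import green
print(green(fs["top"])[0])
E
```

```text
0.04 True [0.6  1.04 3.36]
0.01 True [0.78 0.9  4.68]
-0.02 True [2.03 1.1  4.29]
-0.045 False [-0.11  0.17 -0.11]
10.0833 [ 0.47552084 -0.39857316  0.25046334]
((531.48681640625, -249.682373046875), (132.0556640625, 87.33627319335938), 68.94610595703125)
```

View pics/after1.png

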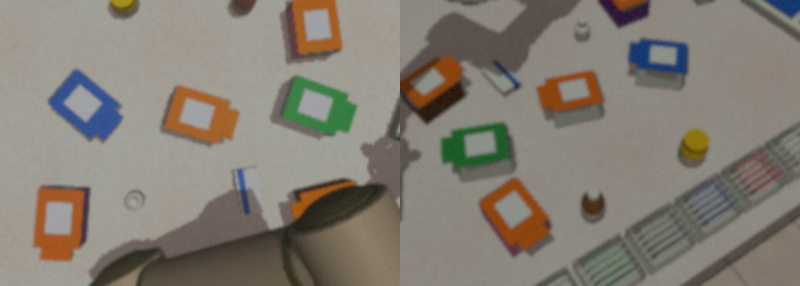

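The orange lid is now shut: left view (200,113), right view (570,95). The other boxes look unmoved, with green at left view (315,105) matching the earlier measurement. Now I'll do the green flip, checking the force at each step.

```bash
python3 - <<'E'
from geo import *
from bench import env,kinematics,monitor,eyes
q=quat(GX,AL)
def at(r,dz):  # corner at horizontal distance r from hinge, dz above the hinge height
    return np.r_[GH+(-r-HW*np.cos(AL))*GX,.0655+dz-HW*np.sin(AL)]
def force(tag):
    F=monitor.sense()["contact_force"]; print(tag,F.round(2))
    if np.linalg.norm(F)>12: raise SystemExit("force")
env.reach(at(.185,.06),q)
env.movel(at(.185,-.018),velocity=.12); force("down")
env.movel(at(.122,-.018),velocity=.05); force("under")
for phi in (0,.15,.3):
    env.movel(gpos(.122,phi),velocity=.07); force(phi)
f=eyes.grab_frame("scene"); t=eyes.grab_frame("top")
cv2.imwrite("pics/lift.png",np.hstack([cv2.resize(f["frame"][170:270,90:230,::-1],(400,286)),cv2.resize(t["frame"][160:260,270,:,][:0] if 0 else t["frame"][150:250,270:410,::-1],(400,286))]))
print(monitor.sense()["clock"])
E
```

```text
down [ 0.06 -0.07  0.58]
under [ 0.35 -0.6  -0.29]
0 [ 0.05 -0.96 -0.67]
0.15 [-0.17 -0.62  0.34]
0.3 [-0.21 -0.44 -0.34]
14.325
```

View pics/lift.png

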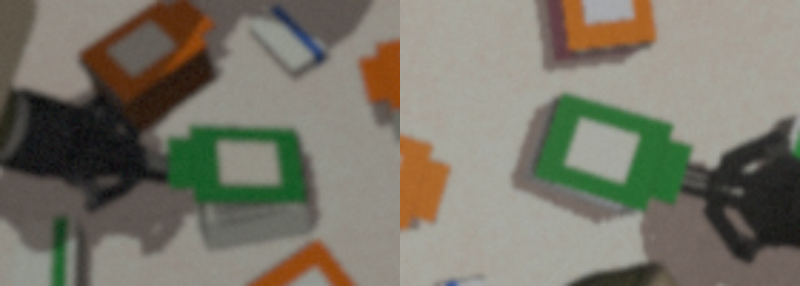

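The fingertip is under the lip (left view (165,170), right view (690,175)), and the lid is rising with the box in place. I'll continue along the arc.

```bash
python3 - <<'E'
from geo import *
from bench import env,kinematics,monitor,eyes
from loc import green
for phi in (.5,.7,.9,1.1,1.3,1.45,1.6,1.7):
    env.movel(gpos(.12,phi),velocity=.07 if phi<1.4 else .05)
    F=monitor.sense()["contact_force"]; print(phi,F.round(2))
    if np.linalg.norm(F)>12: raise SystemExit("force")
env.hold(.5)
p=gpos(.12,1.7)
env.movel(p-np.r_[.08*GX,0],velocity=.1)
env.movel(p-np.r_[.13*GX,-.12],velocity=.2)
env.reach([.25,-.45,.35],quat(GX,0))
fs={n:eyes.grab_frame(n) for n in("scene","top")}
for n,f in fs.items(): np.savez(n+"2.npz",**f)
cv2.imwrite("pics/end.png",np.hstack([cv2.resize(f["frame"][140:340,120:400,::-1],(400,286)) for f in fs.values()]))
print(monitor.sense()["clock"])
E
```

```text
0.5 [-0.2   0.44 -0.06]
0.7 [-0.67 -0.76  0.  ]
0.9 [-0.21 -0.88  0.03]
1.1 [-0.32 -0.18 -0.89]
1.3 [-0.84 -0.78  0.47]
1.45 [-0.1  -0.23 -0.19]
1.6 [-0.11  0.48 -0.62]
1.7 [ 0.2  -1.37 -0.56]
21.6917
```

View pics/end.png

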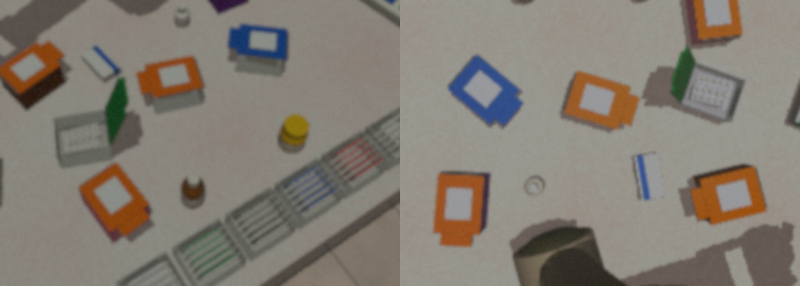

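The green lid leans back open (left view (118,108), right view (683,75)). The orange lid is shut (left view (175,77), right view (598,100)), and the neighbours stand where they were.

```bash
python3 -c "
from bench import job,env
env.hold(.3); print(job.hand_in())"
```

```text
the job is handed in; nothing more can be done
None
```

The orange lid was pushed shut first, then the green lid was flipped up and now leans back open by itself; the boxes and bystanders in the last pictures looked unmoved (the green carton and tall carton were out of frame), and I handed the job in at about 22 s.

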